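# Clear the check weight off the scale and tare an empty bottle

## Task

The steel check weight was left on the pan of the bench scale: lift it off and set it down gently, upright, inside its black tray. Then take the empty, uncapped flat-sided glass bottle and set it down gently, upright, in the middle of the cleared pan, ready for taring. Not the capped bottle and not the round one.

Things in the scene. Friction and masses are not known exactly. Their poses are not given: they have to be found in the camera images.
- weight_mid (a point): Centre (37.5 mm above the underside, on its axis) of the loose steel check weight standing on the scale's pan. Upright cylinder 40 mm in diameter and 50 mm high, with a narrow neck and a 26 mm wide knob above, 75 mm high in all; about 500 g. Grasp it across the 40 mm body. z up.
- tray_floor (a point): Centre of the inner floor (5 mm above the work surface) of the weight's tray: square, open, shallow, black plastic, 120 x 120 mm outside, 18 mm high, walls 5 mm thick (inside 110 x 110 mm). Fixed, empty at the start, to the right (-y) of the scale. x and y along its sides, z up.
- bottle_mid (a point): Centre (40 mm above the underside) of the empty clear glass bottle: flat-sided body 60 mm (x) by 30 mm (y) by 80 mm high, thin open neck up to 95 mm, about 180 g; grasp across the 30 mm. It stands left (+y) of the scale, anywhere in a row of three bottles along x, 100 mm or more apart; the others are one of the same body with a black cap (102 mm high) and a round one (48 mm wide, 77 mm high).
- pan (a point): Centre of the top of the bench scale's flat round aluminium pan, 130 mm in diameter, 60 mm above the work surface, rigid. Grey fixed housing below, 170 mm wide (y) and 46 mm high, from 90 mm behind the pan's centre (-x, towards the robot) to 140 mm beyond it (+x, with the display). z up.
Not all that is in view belongs to the job. What is shaped like the part that bears weight_mid but purple is not meant.

How it is judged (in metres and radians):
On the way, in this order (a step that is already met when the one before it is completed fails the run):
1. the weight stands upright and released inside its tray (x of weight_mid in the frame of tray_floor between -0.04 and 0.04 m and y of weight_mid in the frame of tray_floor between -0.04 and 0.04 m and z of weight_mid in the frame of tray_floor below 0.045 m and angle between weight_mid's own z axis and vertical below 0.18 rad and contact force between the fingers and weight below 0.1 N and linear speed of weight below 0.02 m/s), for 0.2 s.
2. the bottle stands upright in the middle of the pan (horizontal distance between bottle_mid and pan below 0.02 m and z of bottle_mid in the frame of pan between 0.034 and 0.046 m and angle between bottle_mid's own z axis and vertical below 0.18 rad), for 0.2 s.
At the end, for the whole second after the job is handed in: The weight stands upright (within 10 degrees) on the floor of its tray, its axis within 40 mm of the tray's centre along each side; the uncapped flat bottle stands upright (within 10 degrees) on the pan, its axis within 20 mm of the pan's centre; both at rest (all of step 2 and x of weight_mid in the frame of tray_floor between -0.04 and 0.04 m and y of weight_mid in the frame of tray_floor between -0.04 and 0.04 m and z of weight_mid in the frame of tray_floor below 0.045 m and angle between weight_mid's own z axis and vertical below 0.18 rad and linear speed of each of weight, bottle below 0.02 m/s); the robot touches nothing.
It fails at once if the weight is dropped or banged into the tray (over 45 N) (contact force between weight and tray above 45 N).
It fails at once if the bottle is dropped or banged on the scale (over 45 N) (contact force between bottle and scale above 45 N).
It also fails if it takes over 56 s, if anything falls off the work surface, if the arm or the gripper's body presses on something with over 40 N, if the wrist force passes 120 N, or if a joint passes its speed limit or range.

## Robot

A 6-joint arm with a two-finger parallel gripper is mounted at the origin on the work surface. World frame = base frame: x ahead of the robot, y to its left, z up, the work surface at z = 0. Lengths are in mm, angles in rad, forces in N, time in s.
With the tool pointing down it reaches from about 275 to 750 mm from the base axis. Payload 10.2 kg.
Tool frame: the origin (TCP) lies at the very end of the fingers, on their centre line; the grasp point (between the pads) lies 19 mm behind it (ctrl.grip_depth is the distance from the TCP to the grasp point, in mm); z points along the fingers, x is the direction in which the jaws open and shut, and the axes are right-handed (so a half turn about z gives the same grasp; the last joint's range is limited). The gripper opens to 85 mm and grips with 20 to 120 N. Pads are 22 mm wide; open, the fingers measure 114 mm over their backs; the gripper's body (76 mm by 85 mm) begins 54 mm behind the grasp point. The pads swing forward as they close: fully open they stand 13 mm farther back than shut.
Start: joints at [-1.329, 0.313, 1.498, -0, 1.331, -0.223], TCP at [235.317, -469.316, 231.294] pointing down, gripper open.
Joint ranges: [-2.94, 2.94], [-0.97, 2.17], [0.19, 2.56], [-1.23, 4.37], [0.02, 3.11], [-2.88, 2.88]. Speed limits (rad/s): [2.39, 2.39, 3.01, 3.14, 3.14, 3.14].

## Interface

Orientations are given as a unit quaternion [w, x, y, z].
In Python, from rig import ctrl gives the robot as it stands.
- The arm moves only by the tool play_rows, never from a script. Its argument "motion" is a list of rows, each a list of 2 entries, a list of its own where there are three numbers: the shift along the tool's x, y, z in mm, then the turn, a rotation vector about the tool's x, y, z in degrees. A call has 1 to 20 rows; each row shifts and turns the commanded pose from where the row before left it, along the tool's axes as they then stand; what a row does not reach is not made up. A row lasts 1/12 s, in which the tool goes at most 41.7 mm and 7.16 degrees, less where a joint would pass 70% of its speed; a pose out of reach is approached as far as the arm can. A call with a gripper value outside its range is refused whole. "fingers" is the finger opening in mm, from 0 to 85.4, set as the call begins (left out, the last holds). The fingers move at their own pace and stop on an object; "squeeze" is the grip in N (left out, the last holds). Time passes only in rows, so rows that do not move let the fingers close. It gives the time, the measured TCP pose, the force and the opening at its end, in the units of the state.
- ctrl.sense(): the state, without advancing time (a new reading comes with each control period).
- ctrl.capture(name): name is "scene" or "side" or "wrist"; returns the picture (420x560x3 uint8, red, green, blue); there is no depth.
- ctrl.get_calibration(name): a dict with "K" (3x3 intrinsics, pixels), "R" (3x3) and "t" (3): a world point X has camera coordinates R X + t; the wrist camera has in their place "tool_from_camera" (4x4, takes a point from camera to tool coordinates, whose origin is the TCP and whose axes are the tool frame's). Camera axes: x right, y down, z forward; pixel columns grow to the right and rows downward; lengths in mm; the calibration is good to about 2 mm. A picture is of the moment at which its call begins: read the wrist's pose just before it. get_calibration takes no time and is no camera call.
- ctrl.finish_job(): hands the job in, once; it reports no verdict.
Trained networks look in the newest picture that a camera, given by its name, has taken for a name from the list of things; names that differ only in an ending like _2 or _b are one class to them, and where a whole thing is asked for, a point or a joint stands for the part that bears it (a point fixed in the world has none). Each returns a list of dicts, best first, with "p" (0 to 1); they miss things now and then, are a little off and sometimes report something else, mostly with a low value. They report only what shows in the picture. A call takes as long as a camera call. They do not tell look-alikes from the thing itself.
- ctrl.spot_in(camera, name): "position" ([column, row] as shares, 0 to 1, of the picture: columns of its width, rows of its height, amid what is visible of it).
The state is a dict: "time_s": time; "joints": joint angles; "dq": joint speeds; "tau": joint torques, N m; "eef_pos": TCP position; "ee_rot": TCP orientation; "force": force on the tool from outside, world axes, zero at the start; "wrist_torque": the same for the moment, N m; "grip_width": opening from 0.0 (shut) to 1.0 (fully open).
Only numpy, scipy, OpenCV 4.12 (cv2) and the standard library are available. Lean on these libraries where they do the work, as an engineer would, in place of code of your own. Each camera call takes 0.05 s, during which the arm holds its last target. There are 200 camera calls.

## Working session

There is one attempt and no reset: what is moved stays moved. The work goes in short steps, Python scripts to look and compute and a tool call to move; the robot and the scene stay as the last step left them, time stands still between calls to the robot, and variables do not carry over. Pictures are saved under pics/ and viewed, about 8 in all and at most 12, crops included, and the job is handed in when it is done.

Besides the shell and the picture viewer there is one more tool, called by a JSON object that holds its "op" and its "data". play_rows: Moves the arm, as the interface text tells. Its arguments: {"type":"object","properties":{"motion":{"type":"array"},"fingers":{"type":"number"},"squeeze":{"type":"number"}},"required":["motion"]}

```bash
ls; mkdir -p pics; cat > h.py <<'E'
import numpy as np, cv2
from rig import ctrl
def cap(n,f=None):
    im=np.asarray(ctrl.capture(n))
    if f: cv2.imwrite('pics/'+f,im[:,:,::-1])
    return im
def proj(n,X):
    c=ctrl.get_calibration(n);K,R,t=[np.array(c[k],float) for k in('K','R','t')]
    p=K@(R@np.array(X,float)+t.ravel());return p[:2]/p[2]
def ray(n,uv):
    c=ctrl.get_calibration(n);K,R,t=[np.array(c[k],float) for k in('K','R','t')]
    return -R.T@t.ravel(), R.T@np.linalg.inv(K)@np.array([uv[0],uv[1],1.])
def atz(n,uv,z):
    o,d=ray(n,uv);return o+d*(z-o[2])/d[2]
E
python3 - <<'E'
from h import *
a=cap('scene','s1.png');b=cap('side','d1.png')
Z={'weight_mid':97.5,'tray_floor':5,'bottle_mid':40,'pan':60}
for n in('scene','side'):
  for k,z in Z.items():
    for r in ctrl.spot_in(n,k):
      uv=np.array(r['position'])*[560,420]
      print(n,k,round(r['p'],2),uv.round(),atz(n,uv,z).round())
s=ctrl.sense();print(s['time_s'],s['eef_pos'],s['ee_rot'],s['grip_width'])
E
```

```text
pics
scene weight_mid 0.96 [291. 223.] [561.  14.  98.]
scene weight_mid 0.9 [331. 218.] [561. 107.  98.]
scene weight_mid 0.66 [351. 236.] [624. 132.  98.]
scene tray_floor 0.9 [151. 248.] [ 488. -305.    5.]
scene bottle_mid 0.9 [364. 179.] [363. 273.  40.]
scene pan 0.61 [279. 265.] [643. -29.  60.]
side weight_mid 0.78 [318. 263.] [390.  77.  98.]
side weight_mid 0.69 [205. 270.] [544. 193.  98.]
side weight_mid 0.63 [260. 201.] [558.   9.  98.]
side weight_mid 0.59 [254. 282.] [462. 168.  98.]
side tray_floor 0.84 [359. 158.] [ 491. -308.    5.]
side bottle_mid 0.8 [272. 376.] [361. 266.  40.]
side pan 0.76 [250. 217.] [570.  27.  60.]
side pan 0.66 [360. 158.] [ 467. -250.   60.]
0.5 [ 235.30149725 -469.30546396  231.26846486] [-3.45387273e-05  8.50937195e-01 -5.25267445e-01 -1.56297689e-05] 0.9984456406783419
```

View pics/s1.png

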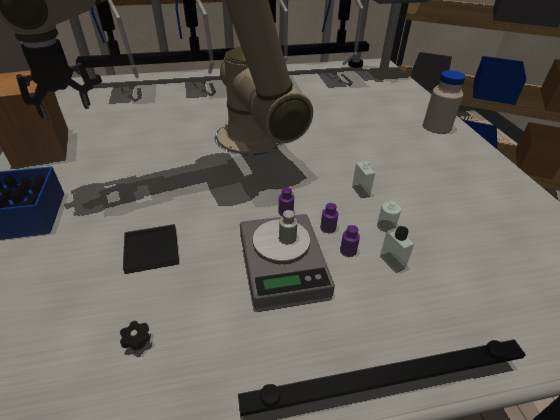

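View pics/d1.png

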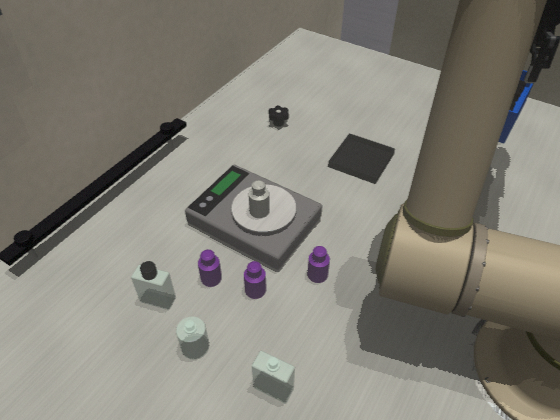

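The silver weight is on the pan at scene (289,228) and side (260,200), with three purple decoys beside the scale. The black tray is at scene (151,248). The open flat bottle is the one nearest the robot, at scene (364,179) and side (272,376); the round one and the capped one stand further out. Next I measure these positions.

```bash
cat > m.py <<'E'
from h import *
from scipy.optimize import least_squares
def tri(a,b):
    o1,d1=ray('scene',a);o2,d2=ray('side',b)
    A=np.stack([d1,-d2],1);l=np.linalg.lstsq(A,o2-o1,rcond=None)[0]
    p,q=o1+l[0]*d1,o2+l[1]*d2;return ((p+q)/2).round(),round(np.linalg.norm(p-q),1)
print('weight',tri((291,223),(260,201)),'bottle',tri((364,179),(272,376)))
for a,b in(((286,203),(319,265)),((330,219),(255,281)),((350,242),(209,269))):print('purple',tri(a,b))
for n,seed in(('scene',(268,248)),('side',(275,220))):
    im=cv2.imread({'scene':'pics/s1.png','side':'pics/d1.png'}[n]);g=cv2.cvtColor(im,cv2.COLOR_BGR2GRAY)
    print(n,g[seed[1],seed[0]])
    m=np.zeros((422,562),np.uint8);cv2.floodFill(im.copy(),m,seed,0,(12,)*3,(12,)*3,cv2.FLOODFILL_FIXED_RANGE|4)
    c=max(cv2.findContours(m[1:-1,1:-1],0,1)[0],key=len)
    h=cv2.convexHull(c)[:,0]
    P=np.array([atz(n,u,60)[:2] for u in h])
    r=least_squares(lambda c:np.hypot(*(P-c).T)-65,P.mean(0),loss='soft_l1',f_scale=1.5)
    print('pan',n,r.x.round(1),len(P),np.abs(r.fun).max().round(1),np.hypot(*(P-r.x).T).mean().round(1))
    # tray
    s={'scene':(151,248),'side':(360,158)}[n]
    m=(g<60).astype(np.uint8);_,lab=cv2.connectedComponents(m)
    t=(lab==lab[s[1],s[0]]).astype(np.uint8)
    c=max(cv2.findContours(t,0,1)[0],key=len)
    Q=np.array([atz(n,u,18)[:2] for u in c[:,0]],np.float32);print('tray',cv2.minAreaRect(Q))
    w=cv2.boxPoints(cv2.minAreaRect(c)) 
E
python3 m.py
```

```text
weight (array([558.,  13.,  98.]), np.float64(7.0)) bottle (array([363., 270.,  43.]), np.float64(7.2))
purple (array([410.,  37.,  30.]), np.float64(6.2))
purple (array([491., 131.,  30.]), np.float64(7.3))
purple (array([578., 154.,  30.]), np.float64(4.8))
scene 157
pan scene [564.9  -8.2] 27 5.1 63.3
tray ((498.0114440917969, -304.1025390625), (134.69435119628906, 120.39651489257812), 3.302361011505127)
side 184
pan side [563.9 -12.5] 34 3.2 63.2
tray ((712.7482299804688, -289.966796875), (1906.22998046875, 1441.512939453125), 33.31446075439453)
```

{"op": "play_rows", "data": {"motion": [[[0,0,0],[0,0,6.6]],[[0,0,0],[0,0,6.6]],[[0,0,0],[0,0,6.6]],[[0,0,0],[0,0,6.8]],[[-30,-19,0],[0,0,0]],[[-30,-19,0],[0,0,0]],[[-30,-19,0],[0,0,0]],[[-30,-19,0],[0,0,0]],[[-30,-19,0],[0,0,0]],[[-30,-19,0],[0,0,0]],[[-30,-19,0],[0,0,0]],[[-30,-19,0],[0,0,0]],[[-30,-19,0],[0,0,0]],[[-30,-19,0],[0,0,0]],[[-30,-19,0],[0,0,0]],[[-30,-19,0],[0,0,0]],[[-30,-19,0],[0,0,0]],[[-30,-19,0],[0,0,0]],[[-30,-19,0],[0,0,0]],[[-30,-19,0],[0,0,0]]], "fingers": 85, "squeeze": 50}}

```text
time_s: 2.17
eef_pos: [539.7, 12.6, 231.4]
ee_rot: [-0.0, 0.707, -0.707, 0.0]
force: [0.5, -0.3, -0.8]
grip_width: 0.998
```

```bash
cat >> h.py <<'E'
def wcal():
    s=ctrl.sense();c=ctrl.get_calibration('wrist');from scipy.spatial.transform import Rotation as Ro
    T=np.eye(4);q=s['ee_rot'];T[:3,:3]=Ro.from_quat([q[1],q[2],q[3],q[0]]).as_matrix();T[:3,3]=s['eef_pos']
    return np.array(c['K'],float),T@np.array(c['tool_from_camera'],float)
def watz(C,uv,z):
    K,M=C;d=M[:3,:3]@np.linalg.inv(K)@np.array([uv[0],uv[1],1.]);o=M[:3,3];return (o+d*(z-o[2])/d[2])[:2]
def wproj(C,X):
    K,M=C;p=K@(M[:3,:3].T@(np.array(X,float)-M[:3,3]));return p[:2]/p[2]
E
python3 - <<'E'
from h import *
C=wcal();cap('wrist','w1.png');s=ctrl.sense()
print(C[1].round(2),s['eef_pos'],s['ee_rot'],s['time_s'],s['joints'])
for k,z in(('weight_mid',97.5),('pan',60)):
  for r in ctrl.spot_in('wrist',k):
    uv=np.array(r['position'])*[560,420];print(k,r['p'],uv,watz(C,uv,z))
E
```

```text
[[ 0.0000e+00 -9.6000e-01 -2.7000e-01  6.0693e+02]
 [-1.0000e+00 -0.0000e+00 -0.0000e+00  1.2840e+01]
 [ 0.0000e+00  2.7000e-01 -9.6000e-01  3.7362e+02]
 [ 0.0000e+00  0.0000e+00  0.0000e+00  1.0000e+00]] [541.66787442  16.98081433 231.1245203 ] [-1.22274911e-03  7.08481425e-01 -7.05728347e-01 -2.76323170e-04] 2.2167 [-0.18607056  0.3496125   1.44756623  0.00239441  1.34349595  1.38029382]
weight_mid 0.95 [126.224 137.298] [582.56482332 126.7459353 ]
weight_mid 0.91 [165.704 228.186] [512.42040205 103.66639206]
weight_mid 0.9 [294.    159.684] [566.16357351   3.8578243 ]
weight_mid 0.67 [258.72  301.308] [448.62023068  32.00431089]
pan 0.55 [316.904 113.316] [598.64738183 -15.7444671 ]
```

View pics/w1.png

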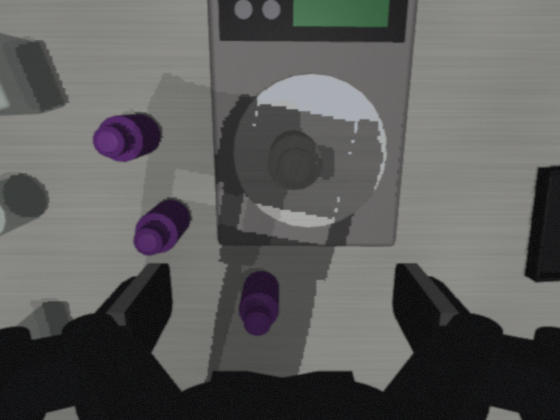

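The wrist view shows the weight's knob at about (297,165) on the pan disc, which spans columns 233–386 and rows 74–228. I'll re-measure now that the arm has settled.

```bash
python3 - <<'E'
from h import *
a=cv2.imread('pics/w1.png')
ctrl.capture('wrist');C=wcal();b=cap('wrist','w2.png')[:,:,::-1]
C2=wcal();print(C[1][:3,3],C2[1][:3,3],ctrl.sense()['eef_pos'])
sh=cv2.phaseCorrelate(cv2.cvtColor(a[:250],6).astype(np.float32),cv2.cvtColor(np.ascontiguousarray(b[:250]),6).astype(np.float32));print(sh)
for r in ctrl.spot_in('wrist','weight_mid'):
    uv=np.array(r['position'])*[560,420];print(r['p'].__round__(2),uv,watz(C,uv,97.5))
d=np.array(sh[0])
for z,uv in((135,(297,165)),(60,(310,151))):print(z,watz(C,np.array(uv)+d,z))
P=np.array([watz(C,np.array(u)+d,60) for u in((233,150),(386,150),(310,74),(310,228))]);print(P)
print('pan px',wproj(C,(564,-10,60)),'weight top',wproj(C,(558,12,135)),wproj(C,(564,6,135)))
cv2.imwrite('pics/w2c.png',cv2.resize(cv2.convertScaleAbs(b[40:260,180:440],alpha=2.2),None,fx=2.5,fy=2.5,interpolation=2))
E
```

```text
[606.31618702  11.54999101 373.176889  ] [606.06402094  10.66926022 373.33902028] [538.76601828  10.4534342  231.13563742]
((-0.9679208033064697, -0.8706089201212563), 0.7281604670948453)
0.82 [125.496 136.5  ] [582.16504085 125.70260787]
0.8 [293.328 160.02 ] [565.12830854   3.00856711]
0.66 [161.112 225.708] [513.59645266 105.52625685]
0.58 [255.192 301.602] [447.63666916  33.38375458]
135 [568.08043047   2.40487891]
60 [567.8601186 -11.2247168]
[[568.59051889  53.23312323]
 [568.79639001 -74.81657015]
 [628.77834293  -9.94633438]
 [499.86123753 -12.65168838]]
pan px [307.47822642 154.73680822] weight top [281.10248687 179.49923274] [290.39566245 170.39285848]
```

View pics/w2c.png

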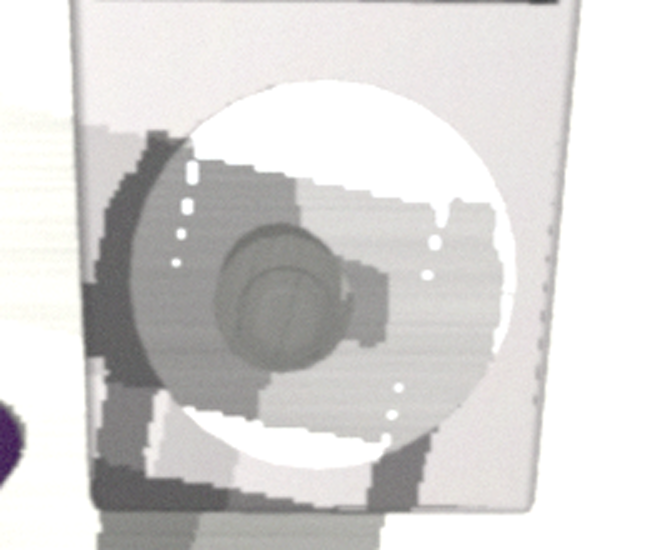

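```bash
python3 - <<'E'
from h import *
C=wcal();print(ctrl.sense()['eef_pos'])
print('pan',watz(C,(309.2,149.6),60),'knob',watz(C,(294.8,166),135),'body',watz(C,(292.8,159),110))
for X in((566,4,135),(560,12,135),(566,4,60)):print(X,proj('scene',X),proj('side',X))
for n,f,c in(('scene','s1.png',(289,225)),('side','d1.png',(260,200))):
    im=cv2.imread('pics/'+f)[c[1]-40:c[1]+40,c[0]-50:c[0]+50];cv2.imwrite('pics/c_'+f,cv2.resize(im,None,fx=4,fy=4))
a=np.hstack([cv2.imread('pics/c_s1.png'),cv2.imread('pics/c_d1.png')]);cv2.imwrite('pics/cc.png',a)
E
```

```text
[538.67084439  10.03389938 231.28711963]
pan [567.92843065 -12.67648662] knob [566.49138466   1.88605919] body [567.36037735   2.47601314]
(566, 4, 135) [287.17716529 212.50410816] [256.89780598 183.83925922]
(560, 12, 135) [290.19225368 210.23678352] [257.12316961 187.57453548]
(566, 4, 60) [286.10199099 237.4600776 ] [258.13836644 211.15544935]
```

View pics/cc.png

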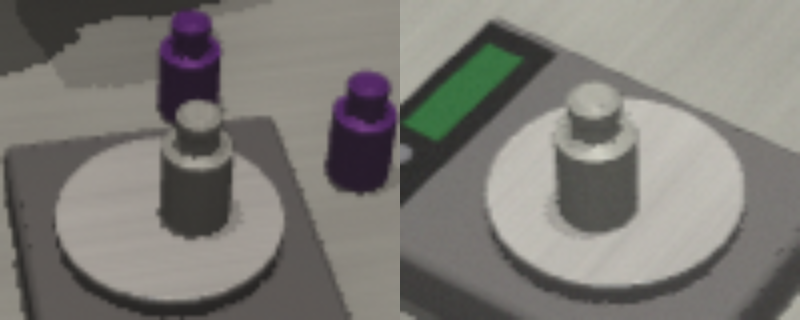

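The crops put the knob top at scene (289,213) and side (258,184), so the weight is at about (565,4) and the pan at about (566,-11). I'll descend now.

{"op": "play_rows", "data": {"motion": [[[6,-26,0],[0,0,0]],[[0,0,20],[0,0,0]],[[0,0,25],[0,0,0]],[[0,0,30],[0,0,0]],[[0,0,30],[0,0,0]],[[0,0,25],[0,0,0]],[[0,0,15],[0,0,0]],[[0,0,10],[0,0,0]],[[0,0,4],[0,0,0]],[[0,0,0],[0,0,0]],[[0,0,0],[0,0,0]]]}}

```text
time_s: 3.38
eef_pos: [565.5, 4.4, 73.3]
ee_rot: [-0.0, 0.707, -0.707, 0.001]
force: [0.1, 0.9, 0.8]
grip_width: 0.997
```

{"op": "play_rows", "data": {"motion": [[[0,0,0],[0,0,0]],[[0,0,0],[0,0,0]],[[0,0,0],[0,0,0]],[[0,0,0],[0,0,0]],[[0,0,0],[0,0,0]],[[0,0,0],[0,0,0]],[[0,0,0],[0,0,0]],[[0,0,0],[0,0,0]],[[0,0,0],[0,0,0]],[[0,0,0],[0,0,0]]], "fingers": 0, "squeeze": 60}}

```text
time_s: 4.22
eef_pos: [565.4, 4.5, 73.2]
ee_rot: [-0.0, 0.707, -0.707, 0.001]
force: [-1.6, -2.2, 5.5]
grip_width: 0.454
```

```bash
python3 - <<'E'
from h import *
s=ctrl.sense();print(s['eef_pos'],s['force'],s['grip_width'],s['time_s'])
im=cap('wrist','g1.png')
d=cap('side');c=d[140:270,190:330]
cv2.imwrite('pics/g1c.png',np.hstack([cv2.resize(cv2.convertScaleAbs(im,alpha=1.5),(440,330)),cv2.resize(c,(355,330))])[:,:,::-1])
E
```

```text
[565.40438112   4.5375389   73.193658  ] [-1.63252199 -2.24527039  5.50403353] 0.4543152781202055 4.2167
```

View pics/g1c.png

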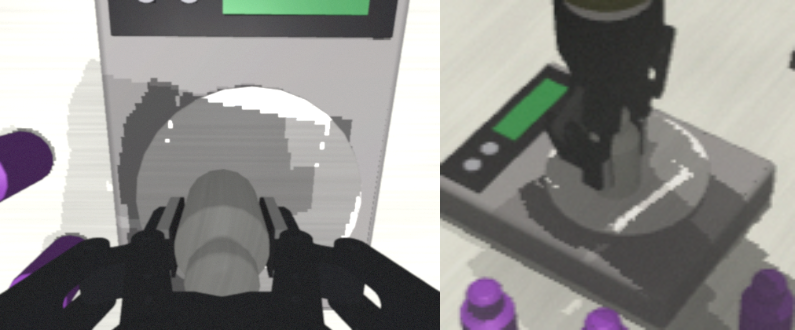

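{"op": "play_rows", "data": {"motion": [[[0,0,-5],[0,0,0]],[[0,0,-15],[0,0,0]],[[0,0,-25],[0,0,0]],[[0,0,-25],[0,0,0]],[[0,0,-15],[0,0,0]],[[10,2,-5],[0,0,0]],[[20,5,0],[0,0,0]],[[30,7,0],[0,0,0]],[[35,8,0],[0,0,0]],[[35,9,0],[0,0,0]],[[35,9,0],[0,0,0]],[[35,9,0],[0,0,0]],[[35,9,0],[0,0,0]],[[30,7,0],[0,0,0]],[[25,6,0],[0,0,0]],[[15,4,0],[0,0,0]],[[5,0,0],[0,0,0]],[[0,0,0],[0,0,0]],[[0,0,0],[0,0,0]],[[0,0,0],[0,0,0]]]}}

```text
time_s: 5.98
eef_pos: [490.5, -303.9, 162.1]
ee_rot: [-0.0, 0.708, -0.706, -0.0]
force: [-0.1, -0.2, -4.6]
grip_width: 0.455
```

```bash
python3 - <<'E'
from h import *
C=wcal();im=cap('wrist','t1.png');s=ctrl.sense();print(s['eef_pos'],s['force'],s['grip_width'],s['time_s'])
cap('side','t1s.png');cap('scene','t1c.png')
Z=18
for x in(-60,60):
  for y in(-60,60):
    p=wproj(C,(490+x,-305+y,18));cv2.circle(im:=np.ascontiguousarray(im),tuple(int(v) for v in p),4,(255,0,0),1)
d=cv2.imread('pics/t1s.png')[90:210,290:430,::-1]
cv2.imwrite('pics/t1v.png',np.hstack([cv2.resize(cv2.convertScaleAbs(im,alpha=1.5),(440,330)),cv2.resize(d,(355,330))])[:,:,::-1])
for c in('wrist',):
  for r in ctrl.spot_in(c,'tray_floor'):
    uv=np.array(r['position'])*[560,420];print(r['p'],uv,watz(C,uv,5))
E
```

```text
[ 490.56294459 -303.92556068  162.18292968] [-0.94711873 -0.20265957 -5.83208348] 0.45285979931630366 6.0333
0.91 [291.592 172.788] [ 502.69257996 -311.40974754]
```

View pics/t1v.png

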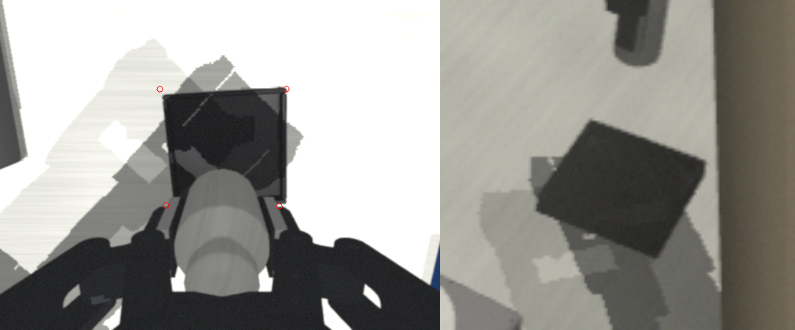

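The weight is gripped: opening is 39 mm and the force is −5 N. The tray lies within about 5 mm of the predicted corners. I'll lower it gently.

{"op": "play_rows", "data": {"motion": [[[2,0,10],[0,0,0]],[[0,0,20],[0,0,0]],[[0,0,25],[0,0,0]],[[0,0,25],[0,0,0]],[[0,0,20],[0,0,0]],[[0,0,15],[0,0,0]],[[0,0,10],[0,0,0]],[[0,0,6],[0,0,0]],[[0,0,4],[0,0,0]],[[0,0,2],[0,0,0]],[[0,0,1],[0,0,0]],[[0,0,1],[0,0,0]],[[0,0,1],[0,0,0]],[[0,0,0],[0,0,0]],[[0,0,0],[0,0,0]]]}}

```text
time_s: 7.43
eef_pos: [490.3, -307.3, 22.6]
ee_rot: [-0.0, 0.707, -0.707, 0.0]
force: [0.7, 0.7, -5.2]
grip_width: 0.454
```

{"op": "play_rows", "data": {"motion": [[[0,0,1],[0,0,0]],[[0,0,1],[0,0,0]],[[0,0,0.7],[0,0,0]],[[0,0,0.7],[0,0,0]],[[0,0,0],[0,0,0]],[[0,0,0],[0,0,0]],[[0,0,0],[0,0,0]]]}}

```text
time_s: 8.02
eef_pos: [490.2, -307.2, 18.9]
ee_rot: [0.0, 0.707, -0.707, -0.0]
force: [0.3, -1.1, -5.1]
grip_width: 0.45
```

{"op": "play_rows", "data": {"motion": [[[0,0,0.4],[0,0,0]],[[0,0,0.4],[0,0,0]],[[0,0,0.4],[0,0,0]],[[0,0,0],[0,0,0]],[[0,0,0],[0,0,0]],[[0,0,0],[0,0,0]]]}}

```text
time_s: 8.52
eef_pos: [490.3, -307.2, 18.2]
ee_rot: [0.0, 0.707, -0.707, 0.0]
force: [-3.7, 2.4, 6.1]
grip_width: 0.452
```

The weight is resting on the tray floor. I'll release it, rise, and travel towards the bottle.

{"op": "play_rows", "data": {"motion": [[[0,0,0],[0,0,0]],[[0,0,0],[0,0,0]],[[0,0,0],[0,0,0]],[[0,0,0],[0,0,0]],[[0,0,0],[0,0,0]],[[0,0,0],[0,0,0]],[[0,0,0],[0,0,0]]], "fingers": 62}}

```text
time_s: 9.1
eef_pos: [490.3, -307.2, 17.7]
ee_rot: [-0.0, 0.707, -0.707, 0.0]
force: [0.0, -0.9, 0.5]
grip_width: 0.731
```

{"op": "play_rows", "data": {"motion": [[[0,0,-5],[0,0,0]],[[0,0,-15],[0,0,0]],[[0,0,-30],[0,0,0]],[[0,0,-38],[0,0,0]],[[0,0,-38],[0,0,0]],[[0,0,-38],[0,0,0]],[[0,0,-38],[0,0,0]],[[-15,5,-10],[0,0,0]],[[-30,7,0],[0,0,0]],[[-30,7,0],[0,0,0]],[[-30,7,0],[0,0,0]],[[-30,7,0],[0,0,0]],[[-30,7,0],[0,0,0]],[[-30,7,0],[0,0,0]],[[-30,7,0],[0,0,0]],[[-30,7,0],[0,0,0]],[[-30,7,0],[0,0,0]],[[-30,7,0],[0,0,0]],[[-30,7,0],[0,0,0]],[[-30,7,0],[0,0,0]]]}}

```text
time_s: 10.77
eef_pos: [400.3, 69.1, 230.2]
ee_rot: [-0.0, 0.707, -0.707, 0.0]
force: [-0.2, -0.3, -0.9]
grip_width: 0.722
```

```bash
python3 - <<'E'
from h import *
s=ctrl.sense();print(s['eef_pos'],s['force'],s['grip_width'],s['time_s'])
cap('scene','u1.png')
for r in ctrl.spot_in('scene','weight_mid'):
    uv=np.array(r['position'])*[560,420];print(round(r['p'],2),uv,atz('scene',uv,42.5))
print('exp',proj('scene',(490,-307,80)),proj('scene',(490,-307,42)))
E
```

```text
[400.34658603  69.12772297 230.19708104] [-0.23056748 -0.34545509 -0.9123497 ] 0.721711953139046 10.7667
0.97 [351.12  236.208] [573.43891817 158.79735755  42.5       ]
0.91 [328.776 216.594] [497.69705378 128.13437848  42.5       ]
0.9 [151.424 236.88 ] [ 488.87515742 -297.48169105   42.5       ]
0.56 [287.616 202.188] [424.49363349  40.41292206  42.5       ]
exp [143.67880104 225.91934368] [147.19315836 237.91825801]
```

{"op": "play_rows", "data": {"motion": [[[-30,12,0],[0,0,0]],[[-32,12,0],[0,0,0]],[[-32,12,0],[0,0,0]],[[-32,12,0],[0,0,0]],[[-32,10,0],[0,0,0]],[[-25,5,0],[0,0,0]],[[-8,0,0],[0,0,0]],[[0,0,0],[0,0,0]],[[0,0,0],[0,0,0]],[[0,0,0],[0,0,0]]], "fingers": 85}}

```text
time_s: 11.7
eef_pos: [338.4, 257.7, 229.7]
ee_rot: [-0.0, -0.707, 0.707, -0.0]
force: [0.6, -0.1, 0.3]
grip_width: 0.995
```

```bash
python3 - <<'E'
from h import *
C=wcal();im=cap('wrist','b1.png');print(ctrl.sense()['eef_pos'],ctrl.sense()['time_s'])
for r in ctrl.spot_in('wrist','bottle_mid'):
    uv=np.array(r['position'])*[560,420];print(r['p'],uv,watz(C,uv,40))
print(wproj(C,(363,270,80)),wproj(C,(363,270,0)))
s=cv2.imread('pics/u1.png')[190:280,100:200,::-1]
cv2.imwrite('pics/b1v.png',np.hstack([im,cv2.resize(s,(240,420))])[:,:,::-1])
E
```

```text
[338.40073457 257.65515764 229.72469216] 11.75
0.64 [269.08  158.592] [357.5597992  269.25262055]
[266.37884494 159.04273456] [269.59781599 147.30373451]
```

View pics/b1v.png

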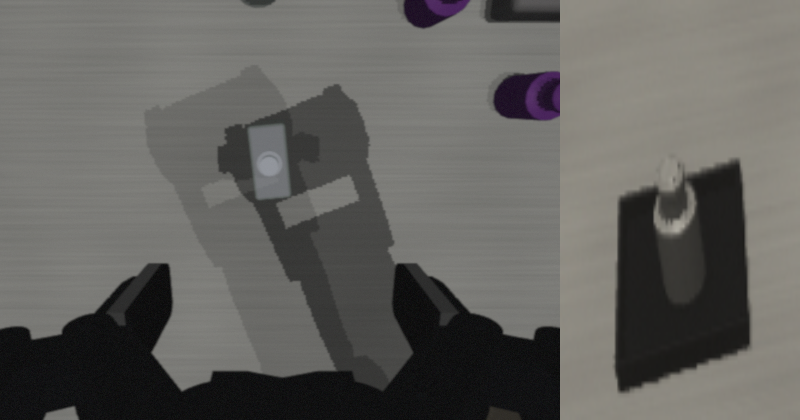

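The open bottle's top spans (249,125)–(290,198) with its neck at (269,163). The weight stands upright in its tray.

```bash
python3 - <<'E'
from h import *
C=wcal()
P=np.array([watz(C,u,80) for u in((249,125),(285,123),(290,197),(256,200))]);print(P,P.mean(0),'neck',watz(C,(269,163),95))
d=P[0]+P[1]-P[2]-P[3];print(np.linalg.norm(d)/2,np.degrees(np.arctan2(d[1],d[0])), np.linalg.norm(P[0]-P[1]))
im=cv2.imread('pics/b1.png');g=cv2.cvtColor(im,6);print(g[150,262],g[150,240])
m=np.zeros((422,562),np.uint8);cv2.floodFill(im.copy(),m,(260,145),0,(14,)*3,(14,)*3,cv2.FLOODFILL_FIXED_RANGE|4)
c=max(cv2.findContours(m[1:-1,1:-1],0,1)[0],key=len);Q=np.array([watz(C,u,80) for u in c[:,0]],np.float32);print(cv2.minAreaRect(Q))
print('bottom pred',[wproj(C,(p[0],p[1],0)).round() for p in P])
E
```

```text
[[389.17045436 283.10440153]
 [390.62429732 255.48898808]
 [332.18115862 251.4216253 ]
 [329.72475873 278.93607754]] [360.42516726 267.23777311] neck [362.1797912  267.55610783]
59.088077894833845 3.9961774075144567 27.653656528436933
115 54
((360.1890563964844, 268.0287780761719), (56.10503387451172, 26.64009666442871), 5.4810590744018555)
bottom pred [array([256., 120.]), array([284., 119.]), array([288., 178.]), array([261., 180.])]
```

{"op": "play_rows", "data": {"motion": [[[-10,-22,0],[0,0,0]],[[0,0,0],[0,0,-4.5]],[[0,0,20],[0,0,0]],[[0,0,30],[0,0,0]],[[0,0,35],[0,0,0]],[[0,0,35],[0,0,0]],[[0,0,30],[0,0,0]],[[0,0,20],[0,0,0]],[[0,0,15],[0,0,0]],[[0,0,8],[0,0,0]],[[0,0,2],[0,0,0]],[[0,0,0],[0,0,0]],[[0,0,0],[0,0,0]]]}}

```text
time_s: 12.88
eef_pos: [360.6, 268.8, 35.6]
ee_rot: [-0.001, 0.734, -0.679, 0.0]
force: [-0.1, 0.6, 0.1]
grip_width: 0.994
```

{"op": "play_rows", "data": {"motion": [[[0,0,0],[0,0,0]],[[0,0,0],[0,0,0]],[[0,0,0],[0,0,0]],[[0,0,0],[0,0,0]],[[0,0,0],[0,0,0]],[[0,0,0],[0,0,0]],[[0,0,0],[0,0,0]],[[0,0,0],[0,0,0]],[[0,0,0],[0,0,0]],[[0,0,0],[0,0,0]],[[0,0,0],[0,0,0]],[[0,0,0],[0,0,0]]], "fingers": 0, "squeeze": 35}}

```text
time_s: 13.88
eef_pos: [360.1, 268.8, 34.9]
ee_rot: [-0.0, 0.734, -0.679, 0.0]
force: [0.3, -0.7, 6.6]
grip_width: 0.343
```

```bash
python3 - <<'E'
from h import *
C=wcal();im=cap('wrist','b2.png');s=ctrl.sense();print(s['eef_pos'],s['ee_rot'],s['force'],s['grip_width'],s['time_s'])
d=cap('side')[290:420,200:340]
cv2.imwrite('pics/b2v.png',np.hstack([cv2.resize(cv2.convertScaleAbs(im,alpha=1.5),(440,330)),cv2.resize(d,(355,330))])[:,:,::-1])
E
```

```text
[360.09834535 268.8385683   34.91886352] [-2.26964098e-04  7.34484120e-01 -6.78625832e-01  8.44496426e-05] [-0.47779883 -0.66296005  6.62967728] 0.3468179926841989 13.9333
```

View pics/b2v.png

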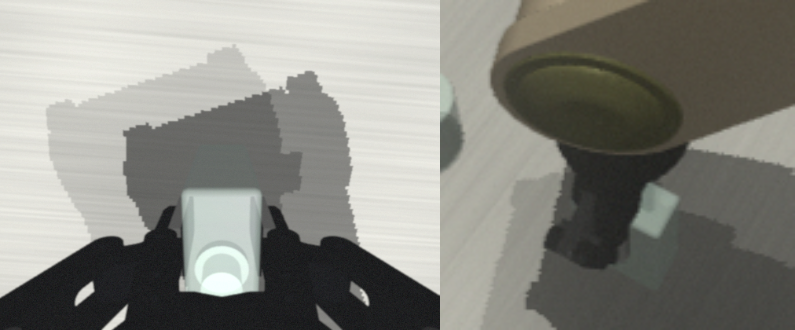

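The bottle is gripped at 29 mm opening. I'll lift it and carry it to the pan.

{"op": "play_rows", "data": {"motion": [[[0,0,-5],[0,0,0]],[[0,0,-20],[0,0,0]],[[0,0,-30],[0,0,0]],[[0,0,-35],[0,0,0]],[[0,0,-30],[0,0,0]],[[0,0,-20],[0,0,0]],[[15,-9,0],[0,0,0]],[[25,-15,0],[0,0,0]],[[30,-19,0],[0,0,0]],[[32,-20,0],[0,0,0]],[[32,-20,0],[0,0,0]],[[32,-20,0],[0,0,0]],[[32,-20,0],[0,0,0]],[[32,-20,0],[0,0,0]],[[30,-19,0],[0,0,0]],[[20,-12,0],[0,0,0]],[[10,-6,0],[0,0,0]],[[5,-3,0],[0,0,0]],[[0,0,0],[0,0,0]],[[0,0,0],[0,0,0]]]}}

```text
time_s: 15.65
eef_pos: [565.0, -9.8, 174.6]
ee_rot: [0.0, 0.735, -0.678, -0.0]
force: [-1.1, 0.3, -2.5]
grip_width: 0.35
```

```bash
python3 - <<'E'
from h import *
C=wcal();im=np.ascontiguousarray(cap('wrist','p1.png'));s=ctrl.sense();print(s['eef_pos'],s['force'],s['grip_width'],s['time_s'])
im=cv2.convertScaleAbs(im,alpha=1.6)
for a in np.linspace(0,6.28,25):
    cv2.circle(im,tuple(int(v) for v in wproj(C,(566+65*np.cos(a),-11+65*np.sin(a),60))),2,(255,0,0),-1)
p=s['eef_pos'];cv2.circle(im,tuple(int(v) for v in wproj(C,(p[0],p[1],p[2]+60))),3,(255,0,255),-1)
cv2.imwrite('pics/p1v.png',im[:,:,::-1])
E
```

```text
[564.97876069  -9.61253401 174.72071002] [-0.4882188  -0.04276869 -1.63707579] 0.34381709027221913 15.7
```

View pics/p1v.png

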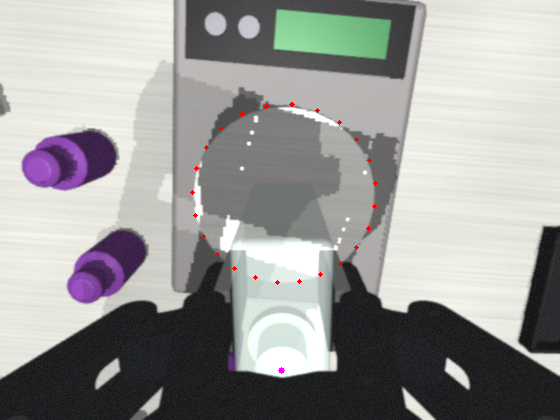

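The predicted pan circle matches the image, and the bottle is centred over it. I'll lower it.

{"op": "play_rows", "data": {"motion": [[[0,0,10],[0,0,0]],[[0,0,20],[0,0,0]],[[0,0,20],[0,0,0]],[[0,0,12],[0,0,0]],[[0,0,6],[0,0,0]],[[0,0,4],[0,0,0]],[[0,0,2],[0,0,0]],[[0,0,1],[0,0,0]],[[0,0,1],[0,0,0]],[[0,0,1],[0,0,0]],[[0,0,0.5],[0,0,0]],[[0,0,0],[0,0,0]],[[0,0,0],[0,0,0]],[[0,0,0],[0,0,0]]]}}

```text
time_s: 16.87
eef_pos: [565.7, -10.9, 97.3]
ee_rot: [-0.0, 0.735, -0.679, 0.0]
force: [-0.3, 0.0, -2.0]
grip_width: 0.345
```

{"op": "play_rows", "data": {"motion": [[[0,0,0.6],[0,0,0]],[[0,0,0.6],[0,0,0]],[[0,0,0.5],[0,0,0]],[[0,0,0.5],[0,0,0]],[[0,0,0],[0,0,0]],[[0,0,0],[0,0,0]],[[0,0,0],[0,0,0]]]}}

```text
time_s: 17.45
eef_pos: [565.7, -10.9, 95.0]
ee_rot: [-0.0, 0.734, -0.679, 0.0]
force: [0.5, 0.4, -2.0]
grip_width: 0.345
```

{"op": "play_rows", "data": {"motion": [[[0,0,0.4],[0,0,0]],[[0,0,0.3],[0,0,0]],[[0,0,0.3],[0,0,0]],[[0,0,0],[0,0,0]],[[0,0,0],[0,0,0]],[[0,0,0],[0,0,0]]]}}

```text
time_s: 17.95
eef_pos: [565.8, -10.9, 94.9]
ee_rot: [-0.0, 0.735, -0.679, 0.0]
force: [-3.2, 0.4, 8.0]
grip_width: 0.348
```

The bottle has touched down on the pan. I'll let it settle, release it and rise straight up.

{"op": "play_rows", "data": {"motion": [[[0,0,0],[0,0,0]],[[0,0,0],[0,0,0]],[[0,0,0],[0,0,0]],[[0,0,0],[0,0,0]],[[0,0,0],[0,0,0]],[[0,0,0],[0,0,0]],[[0,0,0],[0,0,0]],[[0,0,0],[0,0,0]],[[0,0,0],[0,0,0]],[[0,0,0],[0,0,0]]], "fingers": 70}}

```text
time_s: 18.78
eef_pos: [565.6, -10.9, 94.0]
ee_rot: [0.0, 0.735, -0.679, -0.0]
force: [-0.3, -0.1, 0.4]
grip_width: 0.816
```

{"op": "play_rows", "data": {"motion": [[[0,0,-5],[0,0,0]],[[0,0,-15],[0,0,0]],[[0,0,-25],[0,0,0]],[[0,0,-30],[0,0,0]],[[0,0,-30],[0,0,0]],[[0,0,-30],[0,0,0]],[[0,0,-15],[0,0,0]],[[0,20,0],[0,0,0]],[[0,35,0],[0,0,0]],[[0,30,0],[0,0,0]],[[0,15,0],[0,0,0]],[[0,0,0],[0,0,0]],[[0,0,0],[0,0,0]],[[0,0,0],[0,0,0]]]}}

```text
time_s: 19.95
eef_pos: [466.6, -18.9, 244.3]
ee_rot: [-0.0, 0.734, -0.679, 0.0]
force: [0.1, 0.8, 0.3]
grip_width: 0.816
```

```bash
python3 - <<'E'
from h import *
s=ctrl.sense();print(s['eef_pos'],s['force'],s['grip_width'],s['time_s'])
a=cap('scene');
for n in('weight_mid','bottle_mid'):
  for r in ctrl.spot_in('scene',n):
    uv=np.array(r['position'])*[560,420];print(n,round(r['p'],2),uv,atz('scene',uv,42.5 if n[0]=='w' else 100))
print(proj('scene',(566,-11,100)),proj('side',(566,-11,155)))
b=cap('side')
f=lambda i,y,x:cv2.resize(i[y:y+110,x:x+130],(390,330))
cv2.imwrite('pics/f.png',np.hstack([f(a,185,225),f(b,130,220)])[:,:,::-1])
E
```

```text
[466.63355396 -18.85450516 244.30429244] [0.10039198 0.78717479 0.32706576] 0.8159112917663583 19.95
weight_mid 0.77 [150.976 238.392] [ 493.73162853 -298.28659149   42.5       ]
weight_mid 0.64 [349.104 239.484] [582.79404073 150.46027393  42.5       ]
weight_mid 0.6 [328.328 218.904] [505.65655144 124.47201549  42.5       ]
[279.96339809 225.38761563] [261.12248289 171.35210629]
```

View pics/f.png

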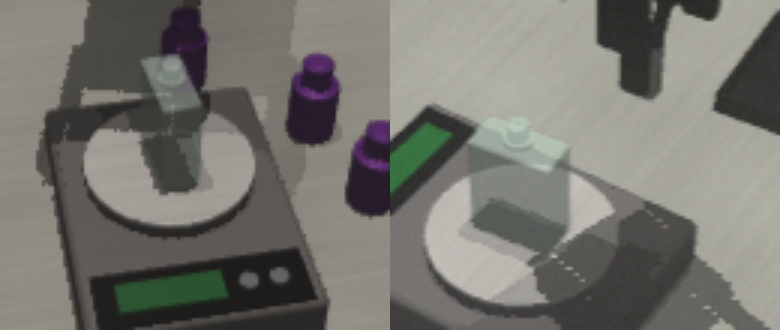

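The bottle stands upright in the middle of the pan. The gripper is clear, so I'm handing in the job.

```bash
python3 -c "
from rig import ctrl
print(ctrl.finish_job())"
```

```text
the job is handed in; nothing more can be done
None
```

I moved the steel weight from the scale to its tray, then set the empty, uncapped flat-sided bottle in the middle of the cleared pan. I handed in the job at about 20 s of the 56 s; no verdict is reported.

- **Weight:** it was set down at about (490, -307) mm and stands upright in the tray in the picture. The wrist force changed by only about 11 N when it touched down. The last network reading put it at (494, -298) mm, up to 9 mm from the set-down position but well inside the ±40 mm limit.
- **Bottle:** it was released at about (566, -11) mm, with the pan's centre measured at about the same point. The scene and side views show it upright and centred. The wrist force changed by about 10 N at touchdown.
- **Robot:** the gripper is empty, well clear of everything, and the wrist force reads close to zero.

**Failed or disagreeing checks:**
- In the last scene picture the network did not find the bottle on the pan, so its final position was checked by eye.
- The early estimates of the weight's position disagreed by about 1 cm. I used the closer wrist view, and the grasp held.

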